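# Close a flatbed scanner over a board book and start the scan

## Task

Scan the little green board book: with your fingertips slide it across the scanner glass until it is square and flush in the corner with the yellow mark, gently push the lid right down until it is shut without slamming it, then press the round green scan button fully in and let go. Nothing is to be picked up: the book stays flat on the glass, and the other things on the desk stay where they are.

Things in the scene. Friction and masses are not known exactly. Their poses are not given: they have to be found in the camera images.
- scanner: Light grey A4 flatbed scanner with a dark frame, fixed, 360 (its x) x 304 (its y) x 48 mm high. Origin on the desk under its middle, z up. Glass: x -148.5 to 148.5, y -100 to 116 mm, 44 mm above the desk, sunk 4 mm below the frame, whose upright inner edges are the ledges. The lid hinges along the +y side; along the -y side runs the control rail, 62 mm wide, 48 mm above the desk, never covered by the lid.
- glass_corner (a point): Corner of the glass with the small yellow mark beside it (the scanner's -x, -y corner), at glass height, 44 mm above the desk. Axes as the scanner's. The two ledges, 4 mm high, run from here along +x and +y.
- lid (a joint): Lid angle, rad: 0 shut (stop), 1.5 to 1.8 at the start (upright), stop at 1.85. Light grey hollow plate 356 mm (along the hinge) x 234 mm, 22 mm thick. Its friction hinge holds it at any angle; damped, it takes about 3 to 4 N at the free edge when upright, under 2 N when nearly shut. Shut: top 70 mm above the desk, free edge at scanner y = -108 mm, underside 12 mm above the glass, clear of the book.
- lid_edge (a point): Middle (in x) of the lid's free edge, on its outer face (the face that is on top when shut); 238 mm from the hinge axis along the lid and 18 mm to the outside of the plane through that axis. Moves with the lid; x axis along the hinge, -y axis from the hinge to the free edge, z axis out of the outer face.
- lid_hinge (a point): Middle of the lid's hinge axis: 130 mm to +y of the scanner's origin and 52 mm above the desk. The axis runs along the scanner's x. Site turns with the lid, axes as for lid_edge.
- scan_button (a joint): Travel of the scan button in m: 0 out, 0.005 fully in. Spring return; about 1 N starts it, 4 N hold it fully in.
- scan_top (a point): Centre of the top face of the round green scan button, 28 mm in diameter, standing 8 mm out of the control rail (56 mm above the desk). It goes straight down. 28 mm to -y of the shut lid's edge.
- board_book: Small green children's board book with a black and white bear on its cover, rigid, 110 (its x) x 68 (its y) x 9 mm, about 90 g, lying flat on the glass up to 0.3 rad out of square. Origin at the centre of its underside, z up, so its top is 9 mm above the glass. Its -x and -y sides belong against the ledges.
- book_corner (a point): Corner of the book's underside at its -x, -y (55 mm and 34 mm from its centre): it belongs at glass_corner.
- glue_stick: Glue stick standing by the control rail, white with orange cap, diameter 29 mm, 90 mm tall, origin at the centre of its foot. Leave alone.
- stapler: Red and black stapler, 140 x 36 x 48 mm, standing on its base, origin at the centre of its underside. Leave alone.
- tape_roll: Roll of grey tape lying flat, diameter 84 mm, 24 mm high, origin at the centre of its underside. Leave alone.
- mug: Blue mug, diameter 82 mm, 95 mm tall, handle on its +y side, origin at the centre of its foot. Leave alone.
- pen_cup: Black mesh cup with pens, diameter 80 mm, 150 mm tall with the pens, origin at the centre of its foot. Leave alone.
- highlighter: Yellow highlighter lying flat, 120 x 19 x 18 mm, along its x, origin at the middle of its underside. Leave alone.
- scissors: Scissors with red handles lying flat, about 205 x 95 x 10 mm, blades to +x, origin on the desk near the pivot. Leave alone.
Things that resemble listed ones, but are neither listed nor needed, are in the scene too. What is meant by the board_book is not blue, grey or purple, and is the larger of those in its own colour.

How it is judged:
By the outcome, as a careful person would: the job done as asked, in the order asked, and still so for the second after the job is handed in, with the robot touching nothing.
It also fails if it takes over 72 s, if anything falls off the work surface, if the arm or the gripper's body presses on something with over 40 N, if the wrist force passes 120 N, or if a joint passes its speed limit or range.

## Robot

A 6-joint arm with a two-finger parallel gripper is mounted at the origin on the work surface. World frame = base frame: x ahead of the robot, y to its left, z up, the work surface at z = 0. Lengths are in m, angles in rad, forces in N, time in s.
With the tool pointing down it reaches from about 0.425 to 0.95 m from the base axis. Payload 3.5 kg.
Tool frame: the origin (TCP) lies on the centre line of the jaws, within the pads' length; the fingertips stand 14 mm ahead of it and the grasp point (between the pads) lies 5 mm behind it (ctrl.finger_overhang is the distance from the TCP to the fingertips, in m); z points along the fingers, y is the line along which they close (so a half turn about z gives the same grasp; the last joint's range is limited). The gripper opens to 85 mm and grips with 20 to 120 N. Pads are 22 mm wide; open, the fingers measure 114 mm over their backs; the gripper's body (76 mm by 85 mm) begins 54 mm behind the grasp point. The pads swing forward as they close: fully open they stand 13 mm farther back than shut.
Start: joints at [1.074, 0.286, 1.577, -0, 1.279, -0.15], TCP at [0.229, 0.635, 0.245] pointing down, gripper open.
Joint ranges: [-2.77, 2.77], [-0.9, 2.22], [0.21, 2.48], [-1.53, 4.67], [0.24, 2.81], [-2.84, 2.84]. Speed limits (rad/s): [2.79, 2.79, 3.14, 3.14, 3.14, 3.14].

## Interface

Orientations are given as a unit quaternion [x, y, z, w].
In Python, from plant import ctrl gives the robot as it stands.
- The arm moves only by the tool send_rows, never from a script. Its argument "moves" is text: rows parted by semicolons, each of 7 numbers parted by spaces: the turn, a rotation vector about the tool's x, y, z in units of 360 degrees (1.0 is 360 degrees), then the shift along the tool's x, y, z in units of 20 cm (1.0 is 20 cm), then the gripper's target within -1 to 1 (fully open at 1, half-way at 0, shut at -1). A call has 1 to 12 rows; each row is the pose to reach, as a shift and turn from the pose commanded when the call began, along the tool's axes at that moment, turning the shorter way round; what a row does not reach only later rows make up. A row lasts 1/8 s, in which the tool goes at most 62.5 mm and 10.7 degrees, less where a joint would pass 70% of its speed; a pose out of reach is approached as far as the arm can. A call with a number of a shift or a turn outside -1 to 1 is refused whole. A call with a gripper value outside its range is refused whole. The fingers move at their own pace and stop on an object; "newtons" is the grip in N (left out, the last holds). Time passes only in rows, so rows that repeat a pose let the fingers close. It gives the time, the measured TCP pose, the force, the opening and the grip force at its end, in the units of the state.
- ctrl.get_state(): the state, without advancing time (a new reading comes with each control period).
- ctrl.read_camera(name): name is "side" or "top" or "wrist"; returns a dict with "image" (420x560x3 uint8, red, green, blue), "fovy" (degrees; the focal length in pixels is half the picture's height over the tangent of half this angle, whatever the lens; pixels are square), "cx", "cy" (the principal point, pixels), "extrinsics" (4x4, takes a point from camera to world coordinates). Camera axes: x right, y up, looking along -z (the intrinsics and any distortion apply to the point x, -y, -z); pixel columns grow to the right and rows downward; lengths in m; the calibration is good to about 2 mm. A picture is of the moment at which its call begins. There is no depth.
- ctrl.sign_off(): hands the job in; it is judged then, once.
The state is a dict: "time": time; "qpos": joint angles; "dq": joint speeds; "joint_efforts": joint torques, N m; "eef_pos": TCP position; "tcp_rot": TCP orientation; "contact_force": force on the tool from outside, world axes, zero at the start; "wrist_torque": the same for the moment, N m; "opening": opening from 0.0 (shut) to 1.0 (fully open); "finger_force": force on a finger pad.
Only numpy, scipy, OpenCV 4.12 (cv2) and the standard library are available. Lean on these libraries where they do the work, as an engineer would, in place of code of your own. Each camera call takes 0.05 s, during which the arm holds its last target. There are 200 camera calls.

## Working session

There is one attempt and no reset: what is moved stays moved. The work goes in short steps, Python scripts to look and compute and a tool call to move; the robot and the scene stay as the last step left them, time stands still between calls to the robot, and variables do not carry over. Pictures are saved under pics/ and viewed, at most 10 in all, crops included, and the job is handed in when it is done.

Besides the shell and the picture viewer there is one more tool, called as a command line: name --argument value ..., lists and objects as JSON in quotes. send_rows: Moves the arm, as the interface text tells. Its arguments: {"type":"object","properties":{"moves":{"type":"string"},"newtons":{"type":"number"}},"required":["moves"]}

```bash
mkdir -p pics; cat > h.py <<'E'
import numpy as np, cv2
from plant import ctrl
from scipy.spatial.transform import Rotation as R
def shot(n,f=None):
    c=ctrl.read_camera(n)
    if f: cv2.imwrite('pics/'+f,c['image'][:,:,::-1])
    return c
def ray(c,u,v,z):
    f=c['image'].shape[0]/2/np.tan(np.radians(c['fovy'])/2)
    d=np.array([(u-c['cx'])/f,-(v-c['cy'])/f,-1.]); E=np.array(c['extrinsics'])
    d=E[:3,:3]@d; o=E[:3,3]
    return o+d*(z-o[2])/d[2]
def proj(c,p):
    f=c['image'].shape[0]/2/np.tan(np.radians(c['fovy'])/2); E=np.array(c['extrinsics'])
    q=E[:3,:3].T@(np.array(p)-E[:3,3]); return c['cx']-f*q[0]/q[2], c['cy']+f*q[1]/q[2]
E
python3 - <<'E'
from h import *
for n in('top','side'):
    c=shot(n,n+'1.png'); print({k:v for k,v in c.items() if k!='image'})
s=ctrl.get_state(); print(s, R.from_quat(s['tcp_rot']).as_matrix().round(3),ctrl.finger_overhang)
E
```

```text
{'fovy': 46.223336300173415, 'cx': 282.24404452524317, 'cy': 211.23889896679373, 'extrinsics': array([[-0.00933315,  0.99867584, -0.05059108,  0.42790894],
       [-0.99993404, -0.00965968, -0.00621357, -0.00805315],
       [-0.00669404,  0.05052975,  0.99870012,  1.38703065],
       [ 0.        ,  0.        ,  0.        ,  1.        ]])}
{'fovy': 56.95376666335103, 'cx': 279.64507809245646, 'cy': 210.85497275453562, 'extrinsics': array([[ 0.78827029,  0.34928421, -0.5065871 , -0.10784335],
       [-0.61532647,  0.44502733, -0.65063354, -0.73030047],
       [-0.00181091,  0.82459154,  0.56572565,  0.69850599],
       [ 0.        ,  0.        ,  0.        ,  1.        ]])}
{'time': 0.1, 'qpos': array([ 1.07397548e+00,  2.87156827e-01,  1.57801297e+00,  3.27327728e-05,
        1.27862839e+00, -1.50005514e-01]), 'dq': array([-1.57011470e-04, -7.51617859e-04, -3.78233097e-03, -1.17745609e-03,
        6.15710467e-05, -5.34944353e-04]), 'joint_efforts': array([ 9.53725139e-04, -4.07295728e+01, -2.93699437e+01, -1.52204693e-04,
        3.42012318e-03, -1.26374619e-05]), 'eef_pos': array([0.22913346, 0.63432248, 0.24404184]), 'tcp_rot': array([ 1.72544461e-01,  9.85001113e-01, -1.04061567e-03, -3.65319634e-04]), 'contact_force': array([-0.29166256, -0.25382615, -0.96686097]), 'wrist_torque': array([-0.00036337, -0.05801234, -0.00913746]), 'finger_force': 0.0, 'opening': 1.0002680782770712} [[-0.94   0.34  -0.001]
 [ 0.34   0.94  -0.002]
 [ 0.    -0.002 -1.   ]] 0.014
```

View pics/top1.png

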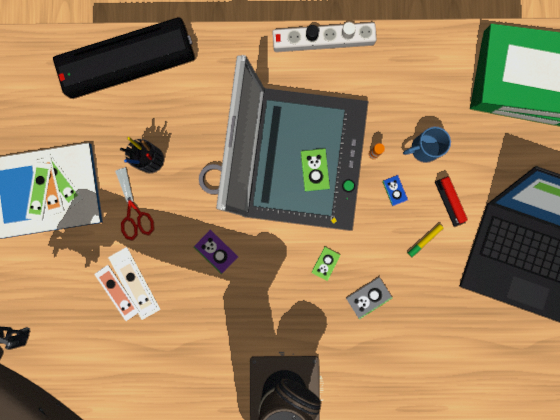

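View pics/side1.png

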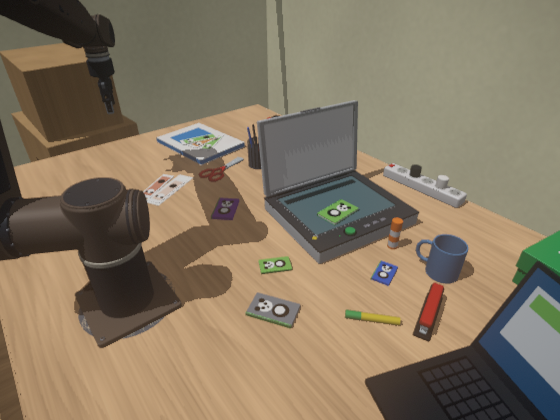

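```bash
python3 - <<'E'
from h import *
im=cv2.imread('pics/top1.png')
cr=cv2.resize(im[50:240,210:400],None,fx=4,fy=4,interpolation=cv2.INTER_CUBIC)[:,:,:]
cv2.imwrite('pics/crop1.png',cv2.resize(cr,(600,600)) if 0 else cr[160:760,:])
hsv=cv2.cvtColor(im,cv2.COLOR_BGR2HSV)
m=cv2.inRange(hsv,(35,80,80),(75,255,255)); 
n,l,st,ce=cv2.connectedComponentsWithStats(cv2.morphologyEx(m,cv2.MORPH_CLOSE,np.ones((9,9))))
for i in range(1,n):
    if st[i,4]>60: print(st[i],ce[i],cv2.boxPoints(cv2.minAreaRect(cv2.findNonZero((l==i).astype('uint8')))).tolist())
m=cv2.inRange(hsv,(22,150,150),(32,255,255)); n,l,st,ce=cv2.connectedComponentsWithStats(m)
for i in range(1,n):
    if st[i,4]>5: print('Y',st[i],ce[i])
E
```

```text
[ 472   23   88  103 4807] [518.01352195  76.46224256] [[471.78497314453125, 109.14717102050781], [488.90191650390625, 17.856609344482422], [576.0264282226562, 34.19245910644531], [558.9094848632812, 125.48301696777344]]
[300 148  30  44 828] [314.79589372 169.72826087] [[299.4634094238281, 150.17074584960938], [325.1463317871094, 147.31707763671875], [329.7438659667969, 188.69512939453125], [304.0609436035156, 191.54879760742188]]
[ 29 162  48  53 927] [ 48.16073355 187.69579288] [[14.054265022277832, 177.5098419189453], [60.19084167480469, 157.51731872558594], [77.44715118408203, 197.33958435058594], [31.310577392578125, 217.3321075439453]]
[344 180  10  20 103] [348.06796117 186.87378641] [[344.0, 180.0], [353.0, 180.0], [353.0, 199.0], [344.0, 199.0]]
[534 182  26  14 178] [547.73033708 188.34831461] [[533.6000366210938, 187.19998168945312], [535.9000854492188, 180.29998779296875], [561.1000366210938, 188.69998168945312], [558.7999877929688, 195.5999755859375]]
[408 245  13  12  80] [414.4375 250.3625] [[408.00006103515625, 253.00003051757812], [417.00006103515625, 244.00003051757812], [421.00006103515625, 248.00003051757812], [412.00006103515625, 257.0000305175781]]
[312 247  28  34 535] [325.45607477 263.42242991] [[310.8000183105469, 272.4000244140625], [324.0000305175781, 246.00001525878906], [340.4000549316406, 254.20001220703125], [327.2000427246094, 280.60003662109375]]
Y [127 137   3   4   8] [128.375 138.25 ]
Y [331 218   5   5  18] [333.27777778 220.11111111]
Y [419 225  24  23 154] [430.78571429 235.82467532]
```

View pics/crop1.png

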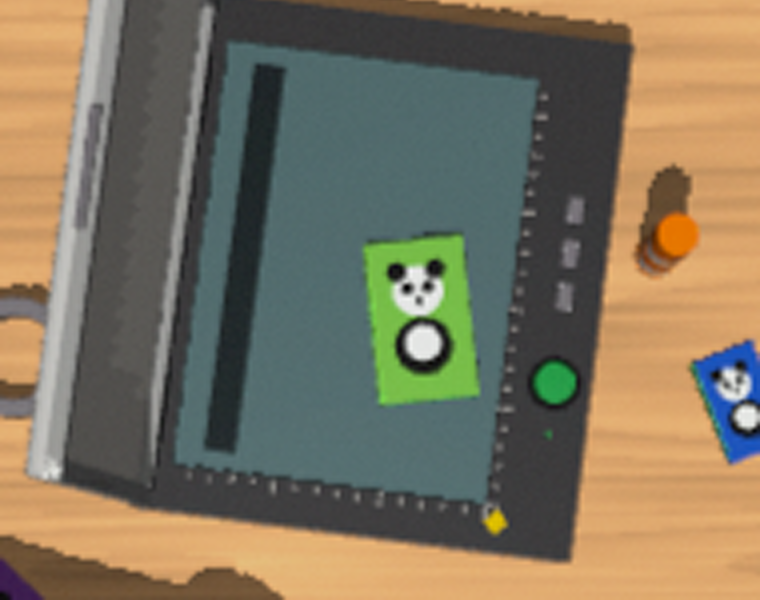

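```bash
cat > s1.py <<'E'
from h import *
from scipy.optimize import least_squares
c=shot('top')
o=lambda x,y:(210+(x+.5)/4-.5,90+(y+.5)/4-.5)
obs=[((-148.5,116,44),o(175,465)),((148.5,116,44),o(228,42)),((148.5,-100,44),o(540,80)),((-148.5,-100,44),o(490,503)),((180,-152,48),o(633,45)),((-180,-152,48),o(571,562))]
def w(p,P): 
    t=p[2];return np.array([p[0]+np.cos(t)*P[0]/1e3-np.sin(t)*P[1]/1e3,p[1]+np.sin(t)*P[0]/1e3+np.cos(t)*P[1]/1e3,P[2]/1e3])
f=lambda p:np.concatenate([np.array(proj(c,w(p,P)))-q for P,q in obs])
r=least_squares(f,[.6,0,-.1]);p=r.x;print('scanner',p,r.fun.round(1))
def ins(X): t=p[2];d=np.array(X[:2])-p[:2];return np.array([np.cos(t)*d[0]+np.sin(t)*d[1],-np.sin(t)*d[0]+np.cos(t)*d[1]])*1e3
print('btn',ray(c,*o(554,383),.056),ins(ray(c,*o(554,383),.056)))
for q in[(363,243),(463,235),(480,395),(381,405)]:
    print('book',ins(ray(c,*o(*q),.053)).round(1))
print('yellow',ins(ray(c,333.3,220.1,.048)))
# lid top edge
for q in[(30,475),(57,480)]: print(ins(ray(c,*o(*q),.28)))
E
python3 s1.py
```

```text
scanner [ 0.64170694 -0.05818325 -0.13387011] [ 0.9  0.5  1.3 -0.1  1.  -0.2  0.6  0.8 -2.  -0.8 -1.8 -0.2]
btn [ 0.56386954 -0.17917929  0.056     ] [ -60.99155806 -130.30246007]
book [18.6  9.9]
book [ 32.4 -57.1]
book [-75.  -81.7]
book [-90.1 -15.8]
yellow [-159.20716494 -102.37053619]
[-175.69517714  182.00011799]
[-176.60739363  166.51366668]
```

```bash
sed -i 's/^def w/obs=obs[:4]+[((-180,-152,48),o(571,562))][:0]\ndef w/' s1.py; cat >>s1.py <<'E'
for q in[(633,45),(571,562)]: print('frame',ins(ray(c,*o(*q),.048)))
for q in[(175,465),(228,42),(540,80),(490,503)]: print('glass',ins(ray(c,*o(*q),.044)))
E
python3 s1.py
```

```text
scanner [ 0.64240496 -0.05554829 -0.13153837] [ 0.1  0.4  0.2 -0.3 -0.1 -0.5 -0.2  0.5]
btn [ 0.56386954 -0.17917929  0.056     ] [ -61.64160887 -132.86363757]
book [18.2  7.2]
book [ 32.  -59.9]
book [-75.5 -84.3]
book [-90.4 -18.3]
yellow [-159.79181894 -104.70277696]
[-175.6167096   179.70554982]
[-176.5650339   164.22126766]
frame [ 177.87142704 -160.79551813]
frame [-180.55120527 -159.28855299]
glass [-147.5404708  116.3380648]
glass [147.57094485 116.52941599]
glass [ 147.06630588 -100.48067021]
glass [-147.18969693 -100.38459402]
```

send_rows --moves "0 0 0.2155 -1 -0.815 -0.8 1;0 0 0.2155 -1 -0.815 -0.8 1;0 0 0.2155 -1 -0.815 -0.8 1;0 0 0.2155 -1 -0.815 -0.8 1;0 0 0.2155 -1 -0.815 -0.8 1;0 0 0.2155 -1 -0.815 -0.8 1;0 0 0.2155 -1 -0.815 -0.8 1;0 0 0.2155 -1 -0.815 -0.8 1;0 0 0.2155 -1 -0.815 -0.8 1"

```text
time: 1.32
eef_pos: [0.362, 0.4134, 0.4051]
tcp_rot: [0.751, 0.66, -0.0, 0.0]
contact_force: [-0.0, -0.6, -0.9]
opening: 0.996
finger_force: 0.0
```

```bash
cat >> h.py <<'E'
SP=[.64240,-.05555,-.13154]
def S(X,Y): # scanner mm -> world
    t=SP[2];return np.array([SP[0]+(np.cos(t)*X-np.sin(t)*Y)/1e3,SP[1]+(np.sin(t)*X+np.cos(t)*Y)/1e3])
def insc(x):
    t=SP[2];d=np.array(x[:2])-SP[:2];return np.array([np.cos(t)*d[0]+np.sin(t)*d[1],-np.sin(t)*d[0]+np.cos(t)*d[1]])*1e3
def to(X,Y,z,turn=True):
    s=ctrl.get_state(); r=R.from_quat(s['tcp_rot'])
    d=r.inv().apply(np.r_[S(X,Y),z]-s['eef_pos'])/.2
    c,n=np.cos(SP[2]),np.sin(SP[2])
    T=R.from_matrix(np.array([[-n,c,0],[c,n,0],[0,0,-1]]))
    rv=(r.inv()*T).as_rotvec()/2/np.pi
    print('t',s['time'],'now',insc(s['eef_pos']).round(1),s['eef_pos'][2].round(4),'F',s['contact_force'].round(1)); print('rows',rv.round(4),d.round(4))
E
python3 -c "
from h import *
to(-36,50,.4)"
```

```text
t 1.325 now [-339.5  428.1] 0.4051 F [-0.  -0.6 -0.9]
rows [-0.      0.      0.0003] [-1.8936  1.5136  0.0258]
```

send_rows --moves "0 0 0 -0.95 0.757 0 1;0 0 0 -0.95 0.757 0 1;0 0 0 -0.95 0.757 0 1;0 0 0 -0.95 0.757 0 1;0 0 0 -0.95 0.757 0 1"

```text
time: 1.95
eef_pos: [0.489, 0.2026, 0.4048]
tcp_rot: [0.753, 0.658, -0.0, 0.0]
contact_force: [0.1, 0.3, 0.5]
opening: 1.004
finger_force: 0.0
```

send_rows --moves "0 0 0 -0.944 0.757 0 1;0 0 0 -0.944 0.757 0 1;0 0 0 -0.944 0.757 0 1;0 0 0 -0.944 0.757 0 1;0 0 0 -0.944 0.757 0 1"

```text
time: 2.58
eef_pos: [0.6142, -0.0031, 0.4038]
tcp_rot: [0.752, 0.659, -0.001, -0.001]
contact_force: [-0.6, 0.3, 0.2]
opening: 1.003
finger_force: 0.0
```

```bash
python3 -c "
from h import *
to(-36,45,.048)
c=shot('wrist','w1.png');print({k:v for k,v in c.items() if k!='image'})"
```

```text
t 2.575 now [-34.8  48.3] 0.4038 F [-0.6  0.3  0.2]
rows [-0.0004 -0.     -0.0002] [-0.0164 -0.0019  1.7792]
{'fovy': 58.147021898079664, 'cx': 283.80429832934436, 'cy': 203.1008609737045, 'extrinsics': array([[ 0.99110978,  0.12772559,  0.03725014,  0.62383684],
       [-0.13303611,  0.95491289,  0.26541055,  0.06354179],
       [-0.00167092, -0.26800661,  0.96341563,  0.53252433],
       [ 0.        ,  0.        ,  0.        ,  1.        ]])}
```

View pics/w1.png

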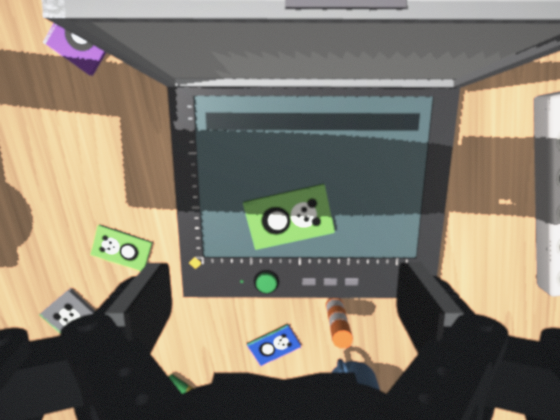

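```bash
python3 - <<'E'
from h import *
c=shot('wrist')
for n,q,z in[('g',(195,96),.044),('g',(433,96),.044),('g',(415,257),.044),('g',(204,258),.044),('btn',(266,282.5),.056),('bk',(243,206),.053),('bk',(325,185),.053),('bk',(335,231),.053),('bk',(256,249),.053)]:
    X=ray(c,*q,z);print(n,X.round(4),insc(X).round(1))
to(-36,30,.2);to(-36,30,.06)
E
```

```text
g [0.5129 0.0826 0.044 ] [-146.5  120. ]
g [0.8068 0.0437 0.044 ] [150.  119.9]
g [ 0.7761 -0.1707  0.044 ] [147.7 -96.7]
g [ 0.4832 -0.1337  0.044 ] [-147.6  -98.3]
btn [ 0.5653 -0.1764  0.056 ] [ -60.6 -129.9]
bk [ 0.5508 -0.0636  0.053 ] [-89.7 -20. ]
bk [ 0.6612 -0.0495  0.053 ] [17.8  8.5]
bk [ 0.668  -0.1144  0.053 ] [ 33.1 -55. ]
bk [ 0.5587 -0.1262  0.053 ] [-73.8 -81.1]
t 2.675 now [-36.3  50.8] 0.4049 F [ 0.7 -0.4  0.2]
rows [-0.0002 -0.0001  0.0004] [-0.1051  0.0025  1.0242]
t 2.675 now [-36.3  50.8] 0.4049 F [ 0.7 -0.4  0.2]
rows [-0.0002 -0.0001  0.0004] [-0.1057  0.0033  1.7242]
```

send_rows --moves "0 0 0 -0.105 0 0.95 1;0 0 0 -0.105 0 0.95 1;0 0 0 -0.105 0 0.95 1;0 0 0 -0.105 0 0.95 1;0 0 0 -0.105 0 0.95 1"

```text
time: 3.3
eef_pos: [0.6115, -0.0209, 0.218]
tcp_rot: [0.751, 0.66, 0.001, 0.001]
contact_force: [0.1, 0.3, 0.4]
opening: 1.002
finger_force: 0.0
```

send_rows --moves "0 0 0 0 0 0.4 1;0 0 0 0 0 0.7 1;0 0 0 0 0 0.76 1;0 0 0 0 0 0.78 1;0 0 0 0 0 0.795 1;0 0 0 0 0 0.8 1;0 0 0 0 0 0.805 1;0 0 0 0 0 0.805 1"

```text
time: 4.3
eef_pos: [0.6108, -0.0222, 0.055]
tcp_rot: [0.752, 0.66, 0.0, 0.0]
contact_force: [-0.1, 0.1, -0.9]
opening: 1.003
finger_force: 0.0
```

```bash
python3 -c "
from h import *
to(-36,-20,.0475);shot('side','s2.png');c=shot('wrist','w2.png')
for X in (-70,-36,0): print(proj(c,np.r_[S(X,19),.047]))"
```

```text
t 4.3 now [-35.7  28.9] 0.055 F [-0.1  0.1 -0.9]
rows [0.0002 0.     0.0002] [-0.2444 -0.0019  0.0375]
(np.float64(197.73932095031574), np.float64(297.0793641519033))
(np.float64(282.15691321947486), np.float64(297.0868501809406))
(np.float64(371.4858433651324), np.float64(297.0947717402621))
```

send_rows --moves "0 0 0 0 0 0.02 1;0 0 0 0 0 0.034 1;0 0 0 0 0 0.034 1;0 0 0 -0.03 0 0.034 1;0 0 0 -0.06 0 0.034 1;0 0 0 -0.09 0 0.034 1;0 0 0 -0.12 0 0.034 1;0 0 0 -0.15 0 0.034 1;0 0 0 -0.18 0 0.034 1;0 0 0 -0.2 0 0.034 1;0 0 0 -0.2 0 0.034 1"

```text
time: 5.78
eef_pos: [0.6052, -0.0622, 0.0475]
tcp_rot: [0.752, 0.66, -0.0, 0.0]
contact_force: [-0.6, 0.1, 0.1]
opening: 1.002
finger_force: 0.0
```

```bash
python3 -c "
from h import *
to(-36,-20,.0475);c=shot('wrist','w2.png');
a=c['image'];
b=shot('top')['image'][80:230,210:380]
import cv2
cv2.imwrite('pics/m2.png',np.hstack([cv2.resize(a,(480,360)),cv2.resize(b,(320,360))])[:,:,::-1][:,:800])"
```

```text
t 5.775 now [-36.  -11.4] 0.0475 F [-0.6  0.1  0.1]
rows [-0.      0.      0.0002] [-0.0428 -0.0001  0.0001]
```

View pics/m2.png

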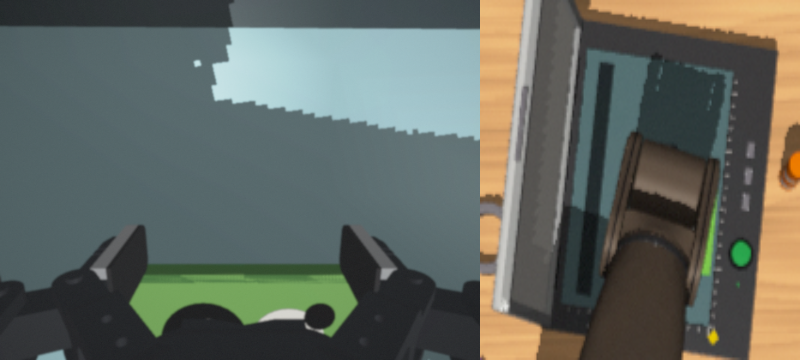

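send_rows --moves "0 0 0 -0.012 0 0 1;0 0 0 -0.024 0 0 1;0 0 0 -0.034 0 0 1;0 0 0 -0.04 0 0 1;0 0 0 -0.04 0 0 1"

```text
time: 6.5
eef_pos: [0.6045, -0.0688, 0.0476]
tcp_rot: [0.752, 0.659, 0.001, -0.001]
contact_force: [0.4, 5.6, 0.8]
opening: 1.0
finger_force: 2.5
```

send_rows --moves "0 0 0 -0.004 0 0 1;0 0 0 -0.008 0 0 1;0 0 0 -0.008 0 0 1"

```text
time: 6.88
eef_pos: [0.6046, -0.069, 0.0477]
tcp_rot: [0.752, 0.659, 0.002, -0.001]
contact_force: [3.1, 8.7, -0.1]
opening: 1.0
finger_force: 4.7
```

send_rows --moves "0 0 0 -0.004 0 0 1;0 0 0 -0.008 0 0 1;0 0 0 -0.008 0 0 1"

```text
time: 7.25
eef_pos: [0.6046, -0.0691, 0.0477]
tcp_rot: [0.753, 0.659, 0.003, -0.002]
contact_force: [3.3, 13.1, 0.8]
opening: 1.001
finger_force: 6.9
```

send_rows --moves "0 0 0 0.05 0 0 1;0 0 0 0.05 0 -0.25 1;0 0 0 0.05 0 -0.3 -1;0 0 0 -0.2 0.3 -0.3 -1;0 0 0 -0.22 0.49 -0.3 -1;0 0 0 -0.22 0.49 -0.3 -1;0 0 0 -0.22 0.49 -0.3 -1;0 0 0 -0.22 0.49 -0.3 -1"

```text
time: 8.25
eef_pos: [0.6942, -0.1286, 0.1072]
tcp_rot: [0.751, 0.66, -0.0, -0.001]
contact_force: [-0.0, 0.2, -0.9]
opening: -0.003
finger_force: 0.0
```

```bash
python3 -c "
from h import *
to(58,-63,.0615);c=shot('wrist','w3.png');print(proj(c,np.r_[S(-148.5,-98),.044]),ctrl.get_state()['opening'])"
```

```text
t 8.25 now [ 60.9 -65.6] 0.1072 F [-0.   0.2 -0.9]
rows [-0.0002  0.      0.0003] [ 0.0132 -0.0142  0.2283]
(np.float64(-90.73809277580955), np.float64(282.24072291850723)) 0.002229462027103541
```

View pics/w3.png

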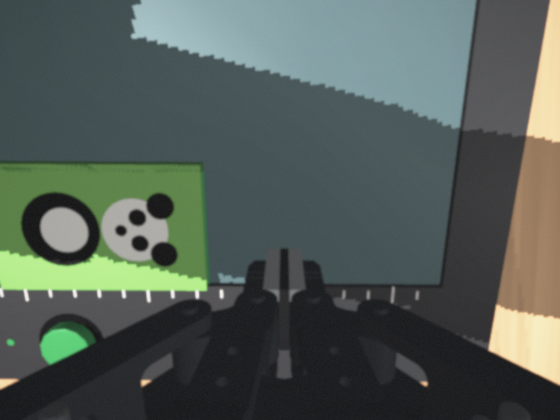

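send_rows --moves "0 0 0 0.013 0 0.15 -1;0 0 0 0.013 0 0.21 -1;0 0 0 0.013 0 0.228 -1;0 0 0 0.013 0 0.228 -1"

```text
time: 8.8
eef_pos: [0.6958, -0.1267, 0.0624]
tcp_rot: [0.752, 0.66, 0.0, 0.0]
contact_force: [0.1, -0.2, 0.5]
opening: -0.002
finger_force: 0.0
```

send_rows --moves "0 0 0 0 -0.05 0 -1;0 0 0 0 -0.1 0 -1;0 0 0 0 -0.14 0 -1;0 0 0 0 -0.18 0 -1;0 0 0 0 -0.22 0 -1;0 0 0 0 -0.26 0 -1;0 0 0 0 -0.3 0 -1;0 0 0 0 -0.34 0 -1;0 0 0 0 -0.36 0 -1;0 0 0 0 -0.36 0 -1"

```text
time: 10.05
eef_pos: [0.6238, -0.1172, 0.0617]
tcp_rot: [0.752, 0.66, -0.0, -0.0]
contact_force: [0.0, -0.7, 0.1]
opening: -0.0
finger_force: 0.0
```

```bash
python3 -c "
from h import *
to(-24,-63,.0615);c=shot('wrist','w4.png');"
```

```text
t 10.05 now [-10.4 -63.6] 0.0617 F [ 0.  -0.7  0.1]
rows [-0.0001 -0.      0.0003] [ 0.0031 -0.068   0.0013]
```

View pics/w4.png

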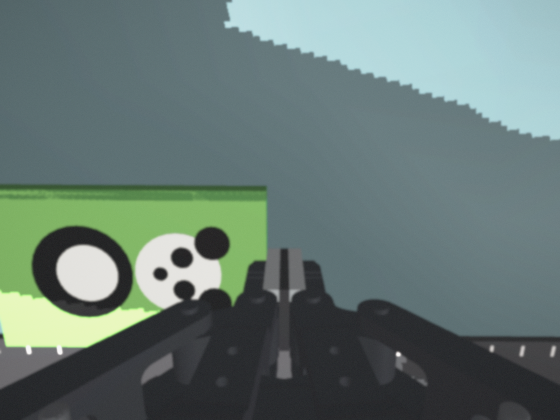

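send_rows --moves "0 0 0 0 -0.02 0 -1;0 0 0 0 -0.04 0 -1;0 0 0 0 -0.05 0 -1;0 0 0 0 -0.05 0 -1"

```text
time: 10.6
eef_pos: [0.614, -0.116, 0.0619]
tcp_rot: [0.752, 0.66, -0.0, -0.0]
contact_force: [0.3, 1.1, -0.6]
opening: -0.001
finger_force: 0.0
```

send_rows --moves "0 0 0 0 -0.008 0 -1;0 0 0 0 -0.016 0 -1;0 0 0 0 -0.016 0 -1"

```text
time: 10.98
eef_pos: [0.611, -0.1156, 0.0619]
tcp_rot: [0.752, 0.66, -0.0, -0.0]
contact_force: [-0.3, -0.7, -0.0]
opening: -0.004
finger_force: 0.0
```

send_rows --moves "0 0 0 0 -0.008 0 -1;0 0 0 0 -0.016 0 -1;0 0 0 0 -0.016 0 -1"

```text
time: 11.35
eef_pos: [0.6078, -0.1152, 0.0619]
tcp_rot: [0.752, 0.66, -0.0, -0.0]
contact_force: [-0.3, -0.1, -0.4]
opening: 0.003
finger_force: 0.0
```

send_rows --moves "0 0 0 0 -0.008 0 -1;0 0 0 0 -0.016 0 -1;0 0 0 0 -0.016 0 -1"

```text
time: 11.72
eef_pos: [0.6046, -0.1148, 0.0619]
tcp_rot: [0.752, 0.66, -0.0, -0.0]
contact_force: [-0.9, 0.5, -0.2]
opening: 0.003
finger_force: 0.0
```

send_rows --moves "0 0 0 0 -0.006 0 -1;0 0 0 0 -0.012 0 -1;0 0 0 0 -0.012 0 -1"

```text
time: 12.1
eef_pos: [0.6023, -0.1145, 0.0619]
tcp_rot: [0.752, 0.66, -0.0, -0.0]
contact_force: [0.7, 0.3, -0.7]
opening: -0.005
finger_force: 0.0
```

```bash
python3 -c "
from h import *
to(-24,-63,.0615)
a=shot('wrist')['image'];b=shot('top')['image'][80:230,210:380]
cv2.imwrite('pics/m5.png',np.hstack([cv2.resize(a,(480,360)),cv2.resize(b,(320,360))])[:,:,::-1])"
```

```text
t 12.1 now [-32.  -63.7] 0.0619 F [ 0.7  0.3 -0.7]
rows [-0.     -0.      0.0002] [0.0032 0.04   0.0022]
```

View pics/m5.png

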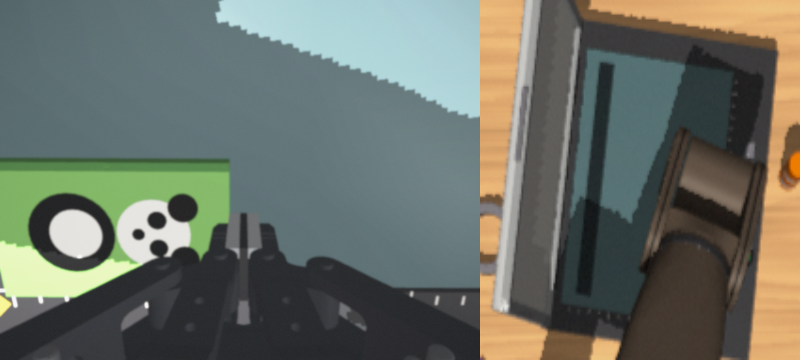

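send_rows --moves "0 0 0 0 -0.005 0 -1;0 0 0 0 -0.01 0 -1;0 0 0 0 -0.01 0 -1"

```text
time: 12.58
eef_pos: [0.6017, -0.1145, 0.0627]
tcp_rot: [0.752, 0.66, 0.001, 0.001]
contact_force: [5.8, 0.0, -1.0]
opening: -0.0
finger_force: 2.3
```

send_rows --moves "0 0 0 0 -0.005 0 -1;0 0 0 0 -0.01 0 -1;0 0 0 0 -0.01 0 -1"

```text
time: 12.95
eef_pos: [0.6015, -0.1145, 0.0636]
tcp_rot: [0.752, 0.659, 0.003, 0.003]
contact_force: [8.0, -0.5, -0.4]
opening: 0.001
finger_force: 4.0
```

send_rows --moves "0 0 0 0 -0.005 0 -1;0 0 0 0 -0.01 0 -1;0 0 0 0 -0.01 0 -1"

```text
time: 13.32
eef_pos: [0.6013, -0.1145, 0.0645]
tcp_rot: [0.752, 0.659, 0.004, 0.005]
contact_force: [12.3, 0.2, 0.2]
opening: 0.001
finger_force: 5.6
```

send_rows --moves "0 0 0 0 0.04 0 -1;0 0 0 0 0.06 0 -1;0 0 0 0 0.06 -0.18 -1;0 0 0 0.15 -0.1 -0.18 -1;0 0 0 0.3 -0.28 -0.18 -1;0 0 0 0.3 -0.28 -0.18 -1;0 0 0 0.3 -0.28 -0.18 -1;0 0 0 0.3 -0.28 -0.1 -1;0 0 0 0.3 -0.28 -0.02 -1;0 0 0 0.3 -0.28 -0.002 -1;0 0 0 0.3 -0.28 -0.002 -1"

```text
time: 14.7
eef_pos: [0.5484, -0.047, 0.0614]
tcp_rot: [0.752, 0.66, -0.0, -0.001]
contact_force: [0.1, -0.0, 0.2]
opening: -0.004
finger_force: 0.0
```

```bash
python3 -c "
from h import *
to(-93,-17,.0615)"
```

```text
t 14.7 now [-94.3  -3.9] 0.0614 F [ 0.1 -0.   0.2]
rows [-0.0003 -0.      0.0002] [-0.0655  0.0065 -0.0008]
```

send_rows --moves "0 0 0 -0.02 0 0 -1;0 0 0 -0.04 0 0 -1;0 0 0 -0.055 0 0 -1;0 0 0 -0.065 0 0 -1;0 0 0 -0.07 0 0 -1;0 0 0 -0.07 0 0 -1"

```text
time: 15.45
eef_pos: [0.547, -0.0608, 0.0624]
tcp_rot: [0.752, 0.66, 0.0, 0.0]
contact_force: [-0.3, -0.4, -0.5]
opening: -0.004
finger_force: 0.1
```

send_rows --moves "0 0 0 -0.005 0 0 -1;0 0 0 -0.01 0 0 -1;0 0 0 -0.01 0 0 -1"

```text
time: 15.82
eef_pos: [0.5469, -0.0611, 0.0624]
tcp_rot: [0.752, 0.659, 0.001, -0.001]
contact_force: [2.0, 6.4, 1.3]
opening: 0.003
finger_force: 3.4
```

send_rows --moves "0 0 0 -0.005 0 0 -1;0 0 0 -0.01 0 0 -1;0 0 0 -0.01 0 0 -1"

```text
time: 16.2
eef_pos: [0.5469, -0.0614, 0.0624]
tcp_rot: [0.752, 0.659, 0.003, -0.002]
contact_force: [2.8, 12.5, 2.2]
opening: -0.003
finger_force: 6.3
```

send_rows --moves "0 0 0 0.03 0 0 -1;0 0 0 0.05 0 -0.1 -1;0 0 0 0.1 0 -0.4 -1;0 0 0 0.15 0 -0.7 -1;0 0 0 0.15 0 -1 -1;0 0 0 0.15 0 -1 -1;0 0 0 0.15 0 -1 -1"

```text
time: 17.08
eef_pos: [0.5499, -0.0353, 0.2619]
tcp_rot: [0.752, 0.66, -0.0, 0.0]
contact_force: [0.5, 1.1, -0.8]
opening: 0.0
finger_force: 0.0
```

```bash
python3 - <<'E'
from h import *
to(-20,0,.4)
c=shot('wrist');im=c['image'][:,:,::-1].copy()
x,y=map(int,proj(c,np.r_[S(-93,-66),.053]));print(x,y)
m=cv2.inRange(cv2.cvtColor(im,cv2.COLOR_BGR2HSV),(35,80,60),(75,255,255));m=cv2.morphologyEx(m,cv2.MORPH_CLOSE,np.ones((9,9)))
n,l,st,ce=cv2.connectedComponentsWithStats(m)
for i in range(1,n):
    if st[i,4]>300:
        b=cv2.boxPoints(cv2.minAreaRect(cv2.findNonZero((l==i).astype('uint8'))));print(st[i],[insc(ray(c,*q,.053)).round(1).tolist() for q in b])
cv2.imwrite('pics/b6.png',cv2.resize(im[max(0,y-130):y+170,max(0,x-200):x+200],(800,600)))
E
```

```text
t 17.075 now [-94.3   8. ] 0.2619 F [ 0.5  1.1 -0.8]
rows [-0.0001  0.0001  0.0002] [-0.0408  0.3712 -0.6906]
284 250
[ 226  212  117   70 4426] [[-147.8, -27.4], [-39.5, -27.3], [-36.5, -98.3], [-150.7, -98.4]]
[  75  231   83   63 2320] [[-301.2, -87.3], [-282.8, -45.4], [-214.4, -69.6], [-231.0, -113.0]]
```

View pics/b6.png

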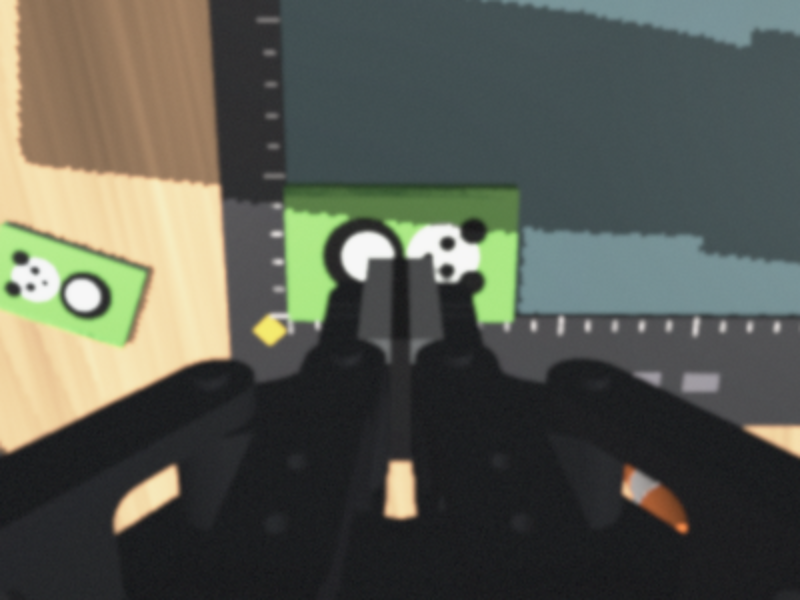

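send_rows --moves "0 0 0 0 0.15 -0.3 -1;0 0 0 0 0.37 -0.6 -1;0 0 0 0 0.37 -0.8 -1;0 0 0 0.4 0.37 -0.8 -1;0 0 0 0.7 0.37 -0.8 -1;0 0 0 1 0.37 -0.8 -1;0 0 0 1 0.37 -0.8 -1;0 0 0 1 0.37 -0.8 -1"

```text
time: 18.12
eef_pos: [0.6495, 0.1539, 0.4197]
tcp_rot: [0.751, 0.66, -0.002, -0.001]
contact_force: [-0.4, -0.2, 0.4]
opening: 0.002
finger_force: 0.0
```

```bash
python3 -c "
from h import *
to(-20,225,.27)
c=shot('top','t7.png')
def L(a,r,n,X=0):
    return X,132-r*np.cos(a)+n*np.sin(a),52+r*np.sin(a)+n*np.cos(a)
im=c['image'][:,:,::-1].copy()
for a in(1.5,1.6,1.7,1.8):
  for n in(18,-4):
    p=L(a,238,n,-178);print(a,n,[round(v) for v in p],np.round(proj(c,np.r_[S(*p[:2]),p[2]/1e3]),1))
"
```

```text
t 18.125 now [-20.5 208.6] 0.4197 F [-0.4 -0.2  0.4]
rows [-0.0006  0.0003  0.0004] [0.0834 0.0054 0.7485]
1.5 18 [-178, 133, 291] [237.  211.7]
1.5 -4 [-178, 111, 289] [246.8 212.9]
1.6 18 [-178, 157, 289] [226.5 210.4]
1.6 -4 [-178, 135, 290] [236.2 211.6]
1.7 18 [-178, 181, 286] [216.3 209.2]
1.7 -4 [-178, 159, 289] [225.8 210.4]
1.8 18 [-178, 204, 280] [206.5 208.1]
1.8 -4 [-178, 182, 285] [215.6 209.2]
```

send_rows --moves "0 0 0 0.085 0 0.1 -1;0 0 0 0.085 0 0.4 -1;0 0 0 0.085 0 0.65 -1;0 0 0 0.085 0 0.72 -1;0 0 0 0.085 0 0.72 -1"

```text
time: 18.8
eef_pos: [0.6516, 0.1701, 0.2774]
tcp_rot: [0.752, 0.659, -0.001, -0.001]
contact_force: [0.5, 0.3, 0.9]
opening: 0.001
finger_force: 0.0
```

```bash
python3 -c "
from h import *
to(-20,190,.277)
def T(a,r=215): return 143-r*np.cos(a)+18*np.sin(a), 66+r*np.sin(a)+18*np.cos(a)
s=ctrl.get_state();Y0=insc(s['eef_pos'])[1];z0=s['eef_pos'][2]*1e3
A=[1.69,1.6,1.5,1.4,1.3,1.2,1.1,1.0,.9,.8,.7,.6,.5,.4,.3,.25,.2,.15,.1,.05,0]
for a in A:
    Y,z=T(a);print(a,round(Y,1),round(z,1),'d',round((Y-Y0)/200,3),round((z0-z)/200,3))
"
```

```text
t 18.8 now [-20.4 224.9] 0.2774 F [0.5 0.3 0.9]
rows [-0.0003  0.0001  0.0001] [-0.1743  0.002   0.0023]
1.69 186.4 277.3 d -0.192 0.001
1.6 167.3 280.4 d -0.288 -0.015
1.5 145.7 281.7 d -0.396 -0.021
1.4 124.2 280.9 d -0.503 -0.017
1.3 102.8 278.0 d -0.61 -0.003
1.2 81.9 272.9 d -0.715 0.023
1.1 61.5 265.8 d -0.817 0.058
1.0 42.0 256.6 d -0.914 0.104
0.9 23.5 245.6 d -1.007 0.159
0.8 6.1 232.8 d -1.094 0.223
0.7 -9.8 218.3 d -1.174 0.296
0.6 -24.3 202.3 d -1.246 0.376
0.5 -37.1 184.9 d -1.31 0.463
0.4 -48.0 166.3 d -1.364 0.556
0.3 -57.1 146.7 d -1.41 0.654
0.25 -60.9 136.6 d -1.429 0.704
0.2 -64.1 126.4 d -1.445 0.755
0.15 -66.9 115.9 d -1.459 0.808
0.1 -69.1 105.4 d -1.47 0.86
0.05 -70.8 94.7 d -1.479 0.914
0 -72.0 84.0 d -1.484 0.967
```

Pushing from behind the lid, first gently to contact and on.

send_rows --moves "0 0 0 -0.1 0 0 -1;0 0 0 -0.16 0 0 -1;0 0 0 -0.2 0 0 -1;0 0 0 -0.24 0 -0.01 -1;0 0 0 -0.29 0 -0.015 -1;0 0 0 -0.34 0 -0.018 -1"

```text
time: 19.55
eef_pos: [0.6429, 0.1027, 0.2821]
tcp_rot: [0.751, 0.66, 0.0, -0.0]
contact_force: [0.0, 3.3, 2.7]
opening: -0.001
finger_force: 1.9
```

send_rows --moves "0 0 0 -0.055 0 -0.003 -1;0 0 0 -0.11 0 -0.001 -1;0 0 0 -0.165 0 0.002 -1;0 0 0 -0.22 0 0.01 -1;0 0 0 -0.27 0 0.015 -1;0 0 0 -0.32 0 0.028 -1;0 0 0 -0.375 0 0.041 -1;0 0 0 -0.425 0 0.058 -1;0 0 0 -0.475 0 0.076 -1"

```text
time: 20.68
eef_pos: [0.6303, 0.0082, 0.2661]
tcp_rot: [0.752, 0.66, -0.0, -0.0]
contact_force: [-1.5, 2.8, 0.2]
opening: 0.001
finger_force: 1.2
```

```bash
python3 -c "
from h import *
to(-20,61.5,.2658);shot('side','s8.png')"
```

```text
t 20.675 now [-20.4  61.6] 0.2661 F [-1.5  2.8  0.2]
rows [-0.0002  0.      0.0002] [-0.0006  0.002   0.0014]
```

View pics/s8.png

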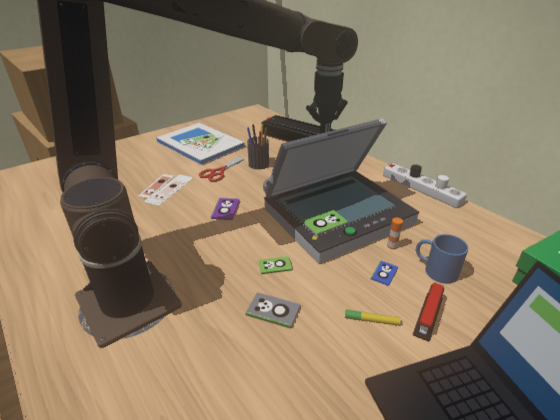

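send_rows --moves "0 0 0 -0.049 0 0.022 -1;0 0 0 -0.097 0 0.046 -1;0 0 0 -0.144 0 0.073 -1;0 0 0 -0.19 0 0.101 -1;0 0 0 -0.234 0 0.132 -1;0 0 0 -0.277 0 0.165 -1;0 0 0 -0.318 0 0.201 -1;0 0 0 -0.357 0 0.238 -1;0 0 0 -0.394 0 0.277 -1;0 0 0 -0.429 0 0.318 -1;0 0 0 -0.462 0 0.361 -1;0 0 0 -0.493 0 0.405 -1"

```text
time: 22.22
eef_pos: [0.618, -0.0895, 0.1852]
tcp_rot: [0.752, 0.66, 0.0, 0.0]
contact_force: [-0.4, -0.5, 1.9]
opening: 0.003
finger_force: 0.7
```

send_rows --moves "0 0 0 -0.028 0 0.046 -1;0 0 0 -0.054 0 0.093 -1;0 0 0 -0.078 0 0.142 -1;0 0 0 -0.1 0 0.191 -1;0 0 0 -0.119 0 0.241 -1;0 0 0 -0.128 0 0.267 -1;0 0 0 -0.136 0 0.292 -1;0 0 0 -0.143 0 0.318 -1;0 0 0 -0.149 0 0.345 -1;0 0 0 -0.155 0 0.371 -1;0 0 0 -0.16 0 0.397 -1;0 0 0 -0.165 0 0.42 -1"

```text
time: 23.72
eef_pos: [0.6136, -0.1216, 0.1014]
tcp_rot: [0.752, 0.66, 0.0, -0.0]
contact_force: [-0.2, 1.2, 0.5]
opening: -0.0
finger_force: 0.4
```

```bash
python3 -c "
from h import *
to(-20,-72,.084)"
```

```text
t 23.725 now [-19.9 -69.2] 0.1014 F [-0.2  1.2  0.5]
rows [ 0.     -0.      0.0002] [-0.014  -0.0006  0.0868]
```

send_rows --moves "0 0 0 -0.004 0 0.02 -1;0 0 0 -0.008 0 0.04 -1;0 0 0 -0.01 0 0.06 -1;0 0 0 -0.012 0 0.075 -1;0 0 0 -0.014 0 0.085 -1;0 0 0 -0.014 0 0.092 -1;0 0 0 -0.014 0 0.092 -1"

```text
time: 24.6
eef_pos: [0.6133, -0.1244, 0.0841]
tcp_rot: [0.752, 0.66, -0.0, 0.0]
contact_force: [-1.4, 0.8, 5.4]
opening: 0.002
finger_force: 2.3
```

send_rows --moves "0 0 0 0 0 0.01 -1;0 0 0 0 0 0.02 -1;0 0 0 0 0 0.02 -1"

```text
time: 24.98
eef_pos: [0.6135, -0.1245, 0.0839]
tcp_rot: [0.751, 0.66, -0.001, -0.001]
contact_force: [-10.2, 3.4, 20.1]
opening: 0.0
finger_force: 10.3
```

send_rows --moves "0 0 0 0 0 -0.05 -1;0 0 0 0 0 -0.2 -1;0 0 0 -0.3 -0.205 -0.2 -1;0 0 0 -0.3 -0.205 -0.2 -1;0 0 0 -0.3 -0.205 -0.2 -1"

```text
time: 25.6
eef_pos: [0.5643, -0.1789, 0.1188]
tcp_rot: [0.752, 0.659, 0.0, -0.0]
contact_force: [-0.4, -0.4, -0.1]
opening: -0.0
finger_force: 0.0
```

```bash
python3 - <<'E'
from h import *
to(-61,-133,.075)
c=shot('wrist');im=c['image'][:,:,::-1].copy()
m=cv2.inRange(cv2.cvtColor(im,cv2.COLOR_BGR2HSV),(55,100,40),(85,255,255))
n,l,st,ce=cv2.connectedComponentsWithStats(m)
print([(st[i].tolist(),insc(ray(c,*ce[i],.056)).round(1)) for i in range(1,n) if st[i,4]>60],proj(c,np.r_[S(-61,-133),.056]))
E
```

```text
t 25.6 now [ -61.2 -132.5] 0.1188 F [-0.4 -0.4 -0.1]
rows [-0.0001 -0.0001 -0.    ] [-0.0025  0.0012  0.2188]
[([259, 202, 53, 48, 2065], array([ -60.3, -131.5]))] (np.float64(283.30636350913244), np.float64(229.37673603958092))
```

send_rows --moves "0 0 0 0 0 0.12 -1;0 0 0 0 0 0.2 -1;0 0 0 0 0 0.235 -1;0 0 0 0 0 0.25 -1;0 0 0 0 0 0.26 -1;0 0 0 0 0 0.27 -1;0 0 0 0 0 0.275 -1;0 0 0 0 0 0.275 -1"

```text
time: 26.65
eef_pos: [0.5653, -0.1785, 0.0651]
tcp_rot: [0.752, 0.66, 0.0, 0.0]
contact_force: [-0.2, 1.3, 5.0]
opening: 0.002
finger_force: 2.4
```

Tip at 0.051 with 5 N, about fully in; a touch more, hold, then release.

send_rows --moves "0 0 0 0 0 0.006 -1;0 0 0 0 0 0.012 -1;0 0 0 0 0 0.015 -1;0 0 0 0 0 0.015 -1"

```text
time: 27.15
eef_pos: [0.5654, -0.1786, 0.0648]
tcp_rot: [0.751, 0.66, -0.0, -0.0]
contact_force: [-6.3, 4.7, 18.0]
opening: -0.0
finger_force: 8.9
```

send_rows --moves "0 0 0 0 0 -0.03 -1;0 0 0 0 0 -0.15 -1;0 0 0 0 0 -0.5 -1;0 0 0 0 0 -0.9 -1;0 0 0 0 0 -0.9 -1;0 0 0 0 0 -0.9 -1;0 0 0 0 0 -0.9 -1"

```text
time: 28.02
eef_pos: [0.5638, -0.1783, 0.2388]
tcp_rot: [0.752, 0.66, -0.001, -0.002]
contact_force: [0.0, -1.3, -0.6]
opening: 0.002
finger_force: 0.0
```

```bash
python3 - <<'E'
from h import *
to(-61,-133,.25)
a=shot('top')['image'];b=shot('side')['image']
for n,i in(('top1',a),('side1',b)):
    d=cv2.absdiff(i[:,:,::-1].copy(),cv2.imread(f'pics/{n}.png')).max(2)
    for nm,(x,y,w,h) in ({'scissors':(115,165,45,75),'mugstaplerhl':(380,170,90,90),'tape':(195,160,22,35)} if n=='top1' else {'mug':(410,230,60,55),'stapler':(410,280,40,60),'hl':(340,300,65,30),'glue':(385,215,20,35),'cup':(245,120,25,50)}).items():
        print(nm,(d[y:y+h,x:x+w]>60).mean().round(3))
# lid edge height check in side view: top-face green visible?
E
```

```text
t 28.025 now [ -61.8 -132. ] 0.2388 F [ 0.  -1.3 -0.6]
rows [-0.0005 -0.0001  0.0002] [-0.0049  0.0037 -0.0559]
scissors 0.401
mugstaplerhl 0.116
tape 0.0
mug 0.046
stapler 0.0
hl 0.0
glue 0.024
cup 0.088
```

```bash
python3 -c "
from plant import ctrl
print(ctrl.sign_off())"
```

```text
the job is handed in; nothing more can be done
None
```

The book sits square and flush in the yellow-mark corner, the lid was pushed gently shut, and the scan button was pressed to its stop and let go; I handed the job in at about 28 s.

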